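# Clip the ice scoop into its spring holder

### The job

Put the ice scoop back in its holder: push its handle down between the spring jaws until both pairs have snapped shut over it and it sits fully home, with the open side of the scoop up and its head over the drip dish, then let go. Do not disturb the glass tumbler, the sugar jar or the teaspoon near it.

Things in the scene. Friction and masses are not known exactly. Their poses are not given: they have to be found in the camera images.
- scoop: ice scoop, 184 mm long, about 0.16 kg, lying level on the counter, open side up. Origin on its underside below mid-handle; +x runs along the handle to the head, z up. Round pale wood handle x = -56 to 56 mm; round end disc 44 mm in diameter, x = -66 to -56; open-topped steel head 60 mm wide, 40 high, x = 56 to 118. Centre of mass 15 to 20 mm from mid-handle, towards the head.
- scoop_handle (a point): middle of the scoop's handle, on its axis, 22 mm above the scoop's underside; axes as the scoop's. The handle is 22 mm in diameter; a good place to grasp, fingers closing across it.
- scoop_head (a point): middle of the floor of the scoop's head, 88 mm along +x from mid-handle, 3 mm above the underside.
- holder: scoop holder fixed to the counter: dark wood base 205 x 84 x 12 mm with two metal clips and a dish. Origin on its underside below the middle of the seat; +x runs along the seat to the drip dish, z up. Clips centred at x = -38 and 38 mm, each 10 mm long, with a fixed saddle under the handle; between them 66 mm are free for fingers, nothing there above 28 mm from the counter.
- holder_seat (a point): middle of the seat: where mid-handle lies once clipped in, on the axis, 64 mm above the counter; axes as the holder's (x along the handle to the dish, z up). Push the handle straight down to here, about 10 N in all at the lips, then it snaps in; the saddles centre it.
- holder_dish (a point): middle of the white drip dish (62 x 74 mm, rim 26 mm above the counter), 90 mm along the holder's +x, 16 mm above the counter. The seated scoop's head hangs about 25 mm above it.
- jaw_left (a joint): angle (rad) of the spring jaw on the holder's +y side, one part with a prong at each clip, hinged 22 mm above the counter. About 0 when shut on the handle, slightly negative when empty, about 0.09 as the handle passes the lips. Prongs stand 13 to 17 mm from the middle; the lips, 75 mm above the counter, leave 13 mm; the tops flare out to a 40 mm wide mouth, 96 mm above the counter.
- jaw_right (a joint): the same for the mirror-image jaw on the holder's -y side.
- tumbler: green glass tumbler, 66 mm across, 100 mm tall; a bystander. Origin: centre of its underside.
- sugar_jar: white ceramic sugar jar with a steel cap, 64 mm across, 85 mm tall; a bystander. Origin: centre of its underside.
- teaspoon: teaspoon with a steel bowl and a wooden handle, 150 mm long, lying on the counter; a bystander. Origin: middle of its length, underside.
Things that resemble listed ones, but are neither listed nor needed, are in the scene too. Leave any red look-alike of the holder alone. What is shaped like the scoop but turquoise is not meant.

How it is judged (in metres and radians):
At the end, for the whole second after the job is handed in: Mid-handle within 16 mm along, 6 mm across and 4 mm in height of the seat; handle within 0.10 rad of the holder's axis, head at the dish end, open side up within 0.35 rad; scoop at rest and released; tumbler, jar and teaspoon not moved over 40 mm (z of scoop_handle in the frame of holder_seat between -0.004 and 0.004 m and y of scoop_handle in the frame of holder_seat between -0.006 and 0.006 m and x of scoop_handle in the frame of holder_seat between -0.016 and 0.016 m and angle between the x axis of scoop and the x axis of holder, either way round below 0.1 rad and x of scoop_head in the frame of holder_seat above 0.05 m and angle between scoop's own z axis and vertical below 0.35 rad and linear speed of scoop below 0.02 m/s and contact force between scoop and the fingers below 0.05 N); the robot touches nothing.
It fails at once if the tumbler, sugar jar or teaspoon is moved more than 40 mm (distance of any of tumbler, sugar_jar, teaspoon from where it was at the start of the episode above 0.04 m).
It also fails if it takes over 48 s, if anything falls off the work surface, if the arm or the gripper's body presses on something with over 40 N, if the wrist force passes 120 N, or if a joint passes its speed limit or range.

### The arm

A 7-joint arm with a two-finger parallel gripper is mounted at the origin on the work surface. World frame = base frame: x ahead of the robot, y to its left, z up, the work surface at z = 0. Lengths are in mm, angles in rad, forces in N, time in s.
With the tool pointing down it reaches from about 425 to 1025 mm from the base axis. Payload 3.6 kg.
Tool frame: the origin (TCP) lies midway between the tips of the shut fingers; the grasp point (between the pads) lies 19 mm behind it (robot.grip_depth is the distance from the TCP to the grasp point, in mm); z points along the fingers, y is the direction in which the jaws open and shut (so a half turn about z gives the same grasp; the last joint's range is limited). The gripper opens to 85 mm and grips with 20 to 120 N. Pads are 22 mm wide; open, the fingers measure 114 mm over their backs; the gripper's body (76 mm by 85 mm) begins 54 mm behind the grasp point. The pads swing forward as they close: fully open they stand 13 mm farther back than shut.
Start: joints at [1.25, 0.591, 0.048, 1.609, -0.033, 0.943, -0.034], TCP at [163.025, -706.436, 231.302] pointing down, gripper open.
Joint ranges: [-2.69, 2.69], [-0.47, 2.24], [-1.27, 1.36], [0.19, 2.51], [-1.53, 4.68], [0.08, 2.07], [-3.09, 3.09]. Speed limits (rad/s): [2.57, 2.57, 3.14, 3.14, 3.14, 3.14, 3.14].

### API

Orientations are given as a unit quaternion [x, y, z, w].
In Python, from bench import robot, optics, finish_job gives the robot as it stands.
- The arm moves only by the shell command python3 -m creep 'ROWS' [FORCE]. ROWS is JSON, one flat list of numbers, 5 for each row, row after row: the shift along the world's x, y, z in cm, then the turn about the world's z in degrees, then the gripper command: -1 is shut, 1 is fully open, values between are in proportion. In form: [dx, dy, dz, roll, gripper, dx, dy, dz, roll, gripper, ...]. A call has 1 to 12 rows; each row is the pose to reach, as a shift and turn from the pose commanded when the call began; what a row does not reach only later rows make up. A row lasts 1/10 s, in which the tool goes at most 50 mm and 8.59 degrees, less where a joint would pass 70% of its speed; a pose out of reach is approached as far as the arm can. A call with a gripper value outside its range is refused whole. The fingers move at their own pace and stop on an object; FORCE is the grip in N (left out, the last holds). Time passes only in rows, so rows that repeat a pose let the fingers close. It gives the time, the measured TCP pose, the force and the opening at its end, in the units of the state.
- robot.state(): the state, without advancing time (a new reading comes with each control period).
- optics.read_camera(name): name is "scene" or "top" or "wrist"; returns the picture (384x512x3 uint8, red, green, blue); there is no depth.
- optics.camera_model(name): a dict with "vfov" (degrees; the focal length in pixels is half the picture's height over the tangent of half this angle, whatever the lens; pixels are square), "cx", "cy" (the principal point, pixels), "origin" and "orientation" of the camera in the world; the wrist camera has in their place "tool_from_camera" (4x4, takes a point from camera to tool coordinates, whose origin is the TCP and whose axes are the flange's). Camera axes: x right, y down, z forward; pixel columns grow to the right and rows downward; lengths in mm; the calibration is good to about 2 mm. A picture is of the moment at which its call begins: read the wrist's pose just before it. camera_model takes no time and is no camera call.
- finish_job(): hands the job in, once; it reports no verdict.
The state is a dict: "time": time; "joint_positions": joint angles; "qd": joint speeds; "joint_torque": joint torques, N m; "tool_pos": TCP position; "orientation": TCP orientation; "ft_force": force on the tool from outside, world axes, zero at the start; "ft_torque": the same for the moment, N m; "gripper_width": finger opening in mm.
Only numpy, scipy, OpenCV 4.12 (cv2) and the standard library are available. Lean on these libraries where they do the work, as an engineer would, in place of code of your own. Each camera call takes 0.05 s, during which the arm holds its last target.

## Working session

There is one attempt and no reset: what is moved stays moved. The work goes in short steps, Python scripts to look and compute and a shell command to move; the robot and the scene stay as the last step left them, time stands still between calls to the robot, and variables do not carry over. Pictures are saved under pics/ and viewed, and the job is handed in when it is done.

```bash
mkdir -p pics; ls; python3 - <<'E'
from bench import robot, optics
import cv2
for n in ["scene","top","wrist"]:
    if n=="wrist": print(robot.state())
    im=optics.read_camera(n); cv2.imwrite(f"pics/{n}0.png",im[:,:,::-1])
    print(n,optics.camera_model(n))
E
```

```text
pics
scene {'vfov': 52.10320597889181, 'cx': 258.43634601262454, 'cy': 195.07367053060926, 'origin': array([941.80689439, 726.45990622, 690.67060224]), 'orientation': array([ 0.248192  ,  0.8552948 , -0.43449117, -0.13449522])}
top {'vfov': 50.271649462036855, 'cx': 258.727827983366, 'cy': 196.1102434795744, 'origin': array([ 392.82747909,   46.50551589, 1136.44612141]), 'orientation': array([ 0.71050531, -0.70184289,  0.03851368, -0.03339843])}
{'time': 0.1, 'joint_positions': array([ 1.25053005,  0.59202203,  0.04828922,  1.60970573, -0.03327063,
        0.94267856, -0.03374453]), 'qd': array([ 0.00123033, -0.00097417, -0.00054824, -0.00222847, -0.00156924,
       -0.00025276, -0.00184185]), 'joint_torque': array([ 5.77778555e-03, -5.49999511e+01,  1.55268542e+00, -1.98827130e+01,
        9.48544533e-03,  3.80515528e-03, -2.31798857e-06]), 'tool_pos': array([ 162.84435765, -705.71051202,  230.25432106]), 'orientation': array([ 9.93574821e-01,  1.13172721e-01, -1.77324801e-04, -9.89146406e-04]), 'ft_force': array([ 0.00268046, -0.12658741,  0.81612258]), 'ft_torque': array([0.04410367, 0.03153488, 0.01115104]), 'gripper_width': 85.13057870430596}
wrist {'vfov': 59.827443741018925, 'cx': 253.63754193770947, 'cy': 195.2537326288202, 'tool_from_camera': array([[-9.17386045e-05, -9.48917954e-01, -3.15522911e-01,
         8.11930216e+01],
       [ 9.99999859e-01,  7.79613876e-05, -5.25215591e-04,
         6.84829772e-01],
       [ 5.22985108e-04, -3.15522915e-01,  9.48917814e-01,
        -1.43577234e+02],
       [ 0.00000000e+00,  0.00000000e+00,  0.00000000e+00,
         1.00000000e+00]])}
```

View pics/scene0.png

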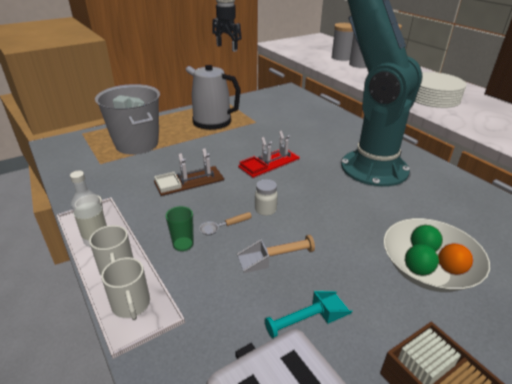

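View pics/top0.png

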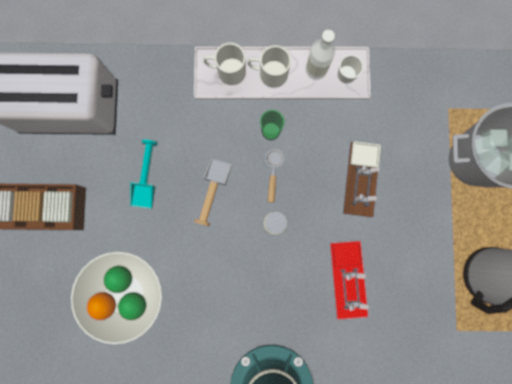

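View pics/wrist0.png

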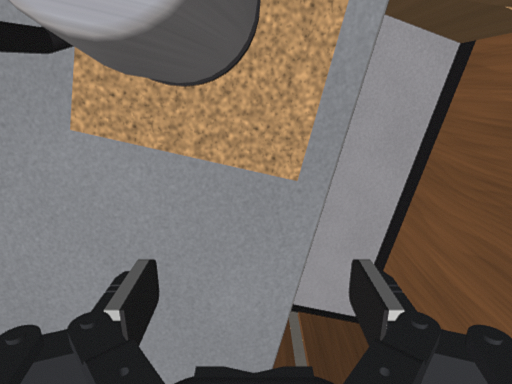

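The top view shows the scoop (end disc about (203,223), head (218,171)), the holder (362,178) with its dish at the +x end, the red look-alike (350,280), the tumbler (272,125), the spoon (274,178) and the jar (275,223). I'll enlarge it to pick pixels.

```bash
cat > h.py <<'E'
import numpy as np, cv2
from scipy.spatial.transform import Rotation as R
from bench import robot, optics
def cam(n,st=None):
    m=optics.camera_model(n); f=192/np.tan(np.radians(m["vfov"]/2))
    if n=="wrist":
        T=m["tool_from_camera"]; Rt=R.from_quat(st["orientation"]).as_matrix()
        return f,m["cx"],m["cy"],Rt@T[:3,3]+st["tool_pos"],Rt@T[:3,:3]
    return f,m["cx"],m["cy"],np.array(m["origin"]),R.from_quat(m["orientation"]).as_matrix()
def back(c,u,v,z):
    f,cx,cy,o,M=c; d=M@np.array([(u-cx)/f,(v-cy)/f,1]); return o+d*(z-o[2])/d[2]
def proj(c,p):
    f,cx,cy,o,M=c; q=M.T@(np.array(p)-o); return np.array([cx+f*q[0]/q[2],cy+f*q[1]/q[2]])
def crop(im,x0,y0,w,h,s,fn):
    o=cv2.resize(im[y0:y0+h,x0:x0+w,::-1],None,fx=s,fy=s,interpolation=cv2.INTER_CUBIC); cv2.imwrite(fn,o)
E
python3 - <<'E'
import cv2
from h import *
a=cv2.imread("pics/top0.png")[:,:,::-1]
A=a[145:235,190:240];B=a[130:220,335:390]
o=np.hstack([cv2.resize(x,None,fx=6,fy=6,interpolation=cv2.INTER_CUBIC) for x in (A,B)])
cv2.imwrite("pics/z1.png",o[:,:,::-1]); print(o.shape)
c=cam("top"); s=cam("scene")
for n,u,v,z in [("tumbler",272,118,100),("jar",275,223,85),("spoon bowl",276,158,5),("spoon end",271,200,8),("red",350,280,12),("hold",362,178,12)]: print(n,back(c,u,v,z).round())
p=back(c,203,223,44); print(p,proj(s,p)) 
E
```

```text
(540, 630, 3)
tumbler [703.   8. 100.]
jar [431.  -3.  85.]
spoon bowl [617.  -8.   5.]
spoon end [498.   5.   8.]
red [ 282. -211.   12.]
hold [ 562. -247.   12.]
[430.55920481 186.79094425  44.        ] [310.262311  234.2975454]
```

View pics/z1.png

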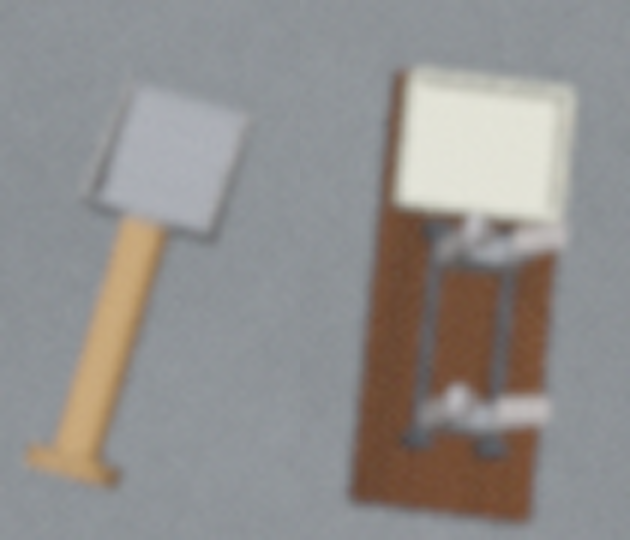

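```bash
python3 - <<'E'
from h import *
c=cam("top")
A=lambda x,y,z: back(c,190+(x-.0)/6,145+y/6,z)
B=lambda x,y,z: back(c,335+(x-300)/6,130+y/6,z)
e0=A(75,458,22); e1=A(145,218,22); print(e0,e1,np.linalg.norm(e1-e0), (e0+e1)/2, np.degrees(np.arctan2(*(e1-e0)[1::-1])))
b0=B(350,500,12);b1=B(530,520,12);t0=B(398,70,12)
print(b0,b1,t0,np.linalg.norm(b0-b1),np.linalg.norm(b0-t0))
d=[B(*p,26) for p in((412,66),(575,86),(562,218),(395,208))]
for q in d: print(q)
print("dish",np.mean(d,0))
for p in ((440,75),(475,440)):pass
E
```

```text
[435.8240149  191.08947277  22.        ] [545.88368235 161.92598143  22.        ] 113.85798007628895 [490.85384862 176.5077271   22.        ] -14.84109827493552
[ 462.9408286  -194.58759328   12.        ] [ 454.77121533 -277.25919422   12.        ] [ 664.48255335 -218.90805666   12.        ] 83.07428111406587 203.00382201473343
[ 663.07220126 -222.10140441   26.        ]
[ 654.69556691 -297.3806862    26.        ]
[ 592.87875261 -290.25684418   26.        ]
[ 596.5110455  -213.50425731   26.        ]
dish [ 626.78939157 -255.81079802   26.        ]
```

```bash
python3 - <<'E'
from h import *
s=cam("scene");t=cam("top")
for n,b,tp in [("kettle",(211,122),(208,66)),("bucket",(134,148),(127,88))]:
    p=back(s,*b,0); print(n,p.round(), [ (z,proj(s,[p[0],p[1],z]).round()) for z in (100,150,200,250)])
p=back(s,291,246,22);print("scoop mid check",p)
E
```

```text
kettle [ 308. -592.    0.] [(100, array([210.,  98.])), (150, array([209.,  86.])), (200, array([208.,  73.])), (250, array([207.,  59.]))]
bucket [ 639. -543.    0.] [(100, array([129., 122.])), (150, array([126., 108.])), (200, array([123.,  94.])), (250, array([121.,  79.]))]
scoop mid check [481.02531261 177.2015377   22.        ]
```

```bash
python3 -m creep '[0,0,4,0,1, 0,0,8,0,1, 0,0,12,0,1, 0,0,16,0,1, 0,0,18,0,1]'
```

```text
time: 0.65
tool_pos: [163.2, -707.6, 415.8]
orientation: [0.994, 0.113, 0.0, 0.003]
ft_force: [-0.1, -0.2, 0.0]
gripper_width: 85.3
```

```bash
python3 -m creep '[3.5,4.5,0,-2,1, 7,9,0,-4,1, 10.5,12.5,0,-6,1, 14,17,0,-8,1, 17.5,21.5,0,-10,1, 21,25.5,0,-12,1, 24.5,30,0,-14,1, 28,34,-2,-16,1, 31.5,38.5,-6,-18,1, 35,42.5,-10,-19,1, 37.5,45.5,-14,-19,1, 37.5,45.5,-17,-19,1]'
python3 - <<'E'
from h import *
st=robot.state(); im=optics.read_camera("wrist"); cv2.imwrite("pics/w1.png",im[:,:,::-1])
import pickle; pickle.dump(st,open("st1.pkl","wb")); print(st["tool_pos"],st["orientation"],st["joint_positions"])
E
```

```text
time: 1.85
tool_pos: [519.4, -274.4, 282.3]
orientation: [0.999, -0.051, 0.002, 0.0]
ft_force: [-0.0, -1.1, -0.3]
gripper_width: 85.5
[ 519.36680307 -274.41150391  282.31413998] [ 9.98688285e-01 -5.11682946e-02  1.85984381e-03  2.35793364e-04] [ 0.47734503  0.36130653 -0.08965807  1.87485601  0.03928221  0.90347019
 -1.3039347 ]
```

View pics/w1.png

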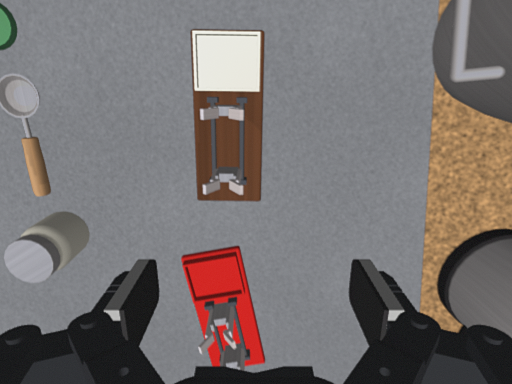

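The wrist view shows the holder at about (228,115), dish up and clips at rows ~110 and ~185, with the red look-alike below it. The arm was still moving, so I'll let it settle and look again.

```bash
python3 -m creep '[0,0,0,0,1,0,0,0,0,1]'
python3 - <<'E'
from h import *
st=robot.state(); im=optics.read_camera("wrist"); cv2.imwrite("pics/w2.png",im[:,:,::-1])
import pickle; pickle.dump(st,open("st2.pkl","wb")); print(st["tool_pos"],st["orientation"],abs(st["qd"]).max())
crop(im,180,60,120,150,4,"pics/w2z.png") if False else None
cv2.imwrite("pics/w2z.png",cv2.resize(im[40:230,170:300,::-1],None,fx=3.1,fy=3.1,interpolation=cv2.INTER_CUBIC))
E
```

```text
time: 2.1
tool_pos: [516.6, -277.5, 282.2]
orientation: [0.999, -0.053, -0.0, 0.0]
ft_force: [-0.4, -0.2, -0.4]
gripper_width: 85.5
[ 516.57555142 -277.45298418  282.20098362] [ 9.98617792e-01 -5.25574223e-02 -3.30578874e-04  3.36373324e-04] 0.021648692432963454
```

View pics/w2z.png

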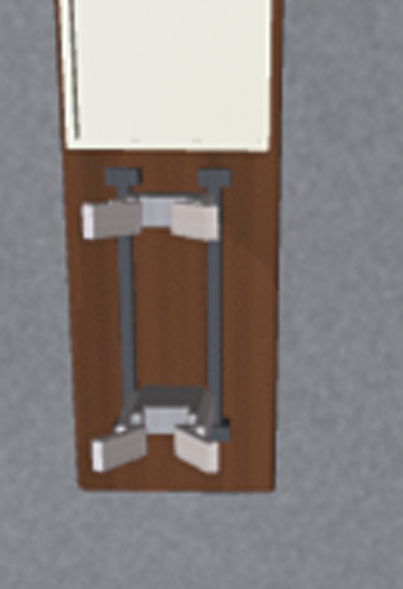

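View pics/w2.png

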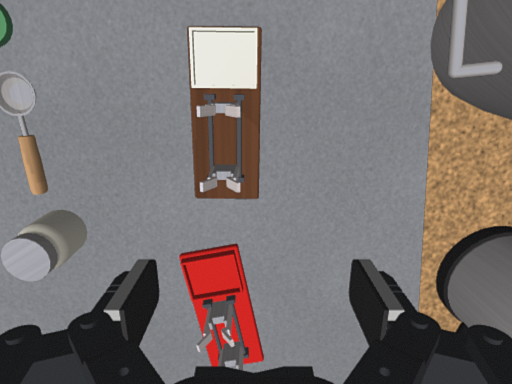

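```bash
python3 - <<'E'
from h import *
import pickle; st=pickle.load(open("st2.pkl","rb")); c=cam("wrist",st)
Z=lambda x,y,z: back(c,170+x/3.1,40+y/3.1,z)
F0=Z(90,220,96);F1=Z(217,221,96);N0=Z(97,454,96);N1=Z(216,453,96)
print("widths",np.linalg.norm(F0-F1),np.linalg.norm(N0-N1))
F=(F0+F1)/2;N=(N0+N1)/2;print("clips",F,N,np.linalg.norm(F-N),"mid",(F+N)/2,"yaw",np.degrees(np.arctan2(*(F-N)[1::-1])))
b0=Z(80,489,12);b1=Z(274,491,12);t0=back(c,188,27,12);t1=back(c,261,27,12)
print("base",b0,b1,t0,t1,np.linalg.norm(b0-b1),np.linalg.norm(b0-t0),np.linalg.norm(b1-t1))
ax=(t0+t1-b0-b1)/2;print("yaw",np.degrees(np.arctan2(ax[1],ax[0])),"ctr",(t0+t1+b0+b1)/4)
d=[back(c,*p,26) for p in((189,27),(261,27),(257,88),(191,89))]
print("dish",np.mean(d,0))
# top prong-based: mid pt from saddle? 
t=cam("top");print("proj mid to top",proj(t,(F+N)/2),proj(t,F),proj(t,N))
for p in ((16,93),(40,192)): print("spoon",back(c,*p,4))
print("jar cap",back(c,27,258,85))
print("tool yaw",R.from_quat(st["orientation"]).as_matrix()[:,0])
E
```

```text
widths 39.35133222842658 39.63792577393393
clips [ 576.41725244 -251.38860255   96.        ] [ 501.54233663 -242.02316957   96.        ] 75.45836172007373 mid [ 538.97979453 -246.70588606   96.        ] yaw -7.129588599220534
base [ 464.93820451 -196.39428542   12.        ] [ 455.43288405 -277.83709442   12.        ] [ 665.43651705 -219.92035293   12.        ] [ 656.85701761 -301.13873067   12.        ] 81.99562338965539 201.8738447236229 202.76747233109083
yaw -6.645529644160895 ctr [ 560.6661558  -248.82261586   12.        ]
dish [ 627.6048026  -257.19109031   26.        ]
proj mid to top [370.28771026 182.07974897] [371.86965086 167.71768358] [368.69419207 196.54692449]
spoon [6.17472038e+02 1.06789080e-01 4.00000000e+00]
spoon [492.07869682   9.78494458   4.        ]
jar cap [436.4226763  -7.8924729  85.       ]
tool yaw [ 9.94475216e-01 -1.04969776e-01 -6.24886061e-04]
```

```bash
python3 -m creep '[0,4.5,0,-1,1, 0,9,0,-2,1, 0,13.5,0,-3,1, 0,18,0,-4,1, 0,22.5,0,-5,1, 0,27,0,-6,1, 0,31.5,0,-7,1, 0,36,0,-8,1, 0,40.5,-2,-9,1, 0,45,-4,-9,1, 0,45.5,-6,-9,1, 0,45.5,-6,-9,1]'
python3 -m creep '[0,0,0,0,1,0,0,0,0,1]'
python3 - <<'E'
from h import *
st=robot.state(); im=optics.read_camera("wrist"); cv2.imwrite("pics/w3.png",im[:,:,::-1])
import pickle; pickle.dump(st,open("st3.pkl","wb")); print(st["tool_pos"],R.from_quat(st["orientation"]).as_matrix()[:,0],abs(st["qd"]).max(),st["joint_positions"])
E
```

```text
time: 3.35
tool_pos: [516.3, 178.4, 221.3]
orientation: [0.992, -0.13, -0.001, 0.001]
ft_force: [-0.4, -0.1, -0.1]
gripper_width: 85.3
time: 3.55
tool_pos: [518.4, 176.1, 223.7]
orientation: [0.991, -0.133, 0.001, -0.0]
ft_force: [-0.5, -0.4, -0.4]
gripper_width: 85.4
[518.42741168 176.11163464 223.73161787] [ 0.96479929 -0.26297327  0.00271794] 0.006165764299837959 [-0.25083279  0.38487381 -0.20848153  2.01241563  0.11591906  0.75280821
 -2.36593762]
```

View pics/w3.png

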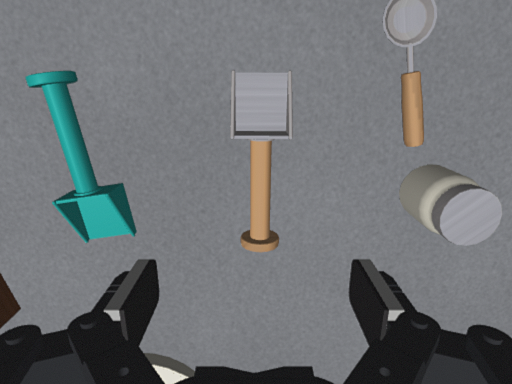

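The scoop shows well: head at rows 70–138, handle axis from about (261,140) to (260,235), disc near (260,241).

```bash
python3 - <<'E'
from h import *
import pickle; st=pickle.load(open("st3.pkl","rb")); c=cam("wrist",st)
cv2.imwrite("pics/w3z.png",cv2.resize(cv2.imread("pics/w3.png")[60:260,215:310],None,fx=3,fy=3,interpolation=cv2.INTER_CUBIC))
a=back(c,260.5,200,22);b=back(c,261.5,150,22);print(a,b,np.degrees(np.arctan2(*(b-a)[1::-1])))
h=[back(c,*p,40) for p in((232,71),(291,71),(291,138),(232,138))]
for q in h: print(q)
# predict
for (m,y) in (((491,176.5),-14.8),((488,176),-15.3)):
  Rz=R.from_euler('z',y,degrees=True).as_matrix()
  for p in ((118,30,40),(118,-30,40),(56,-30,40),(56,30,40),(-56,0,44),(-66,0,44),(-66,0,0),(0,0,22)): print(p,proj(c,Rz@np.array(p)+[*m,0]).round(1))
E
```

```text
[479.42572104 178.67273741  22.        ] [532.50255276 163.48740562  22.        ] -15.96587583524355
[613.83055045 170.43921464  40.        ]
[599.54315257 118.04943329  40.        ]
[539.68942665 132.13610321  40.        ]
[554.85992053 187.81241002  40.        ]
(118, 30, 40) [227.2  73.7]
(118, -30, 40) [292.3  73.2]
(56, -30, 40) [290.5 140.5]
(56, 30, 40) [229.3 140.9]
(-56, 0, 44) [260.1 245.6]
(-66, 0, 44) [260.2 254. ]
(-66, 0, 0) [259.5 236.5]
(0, 0, 22) [259.7 189.8]
(118, 30, 40) [229.8  76.6]
(118, -30, 40) [294.6  76.6]
(56, -30, 40) [292.2 143.5]
(56, 30, 40) [231.1 143.5]
(-56, 0, 44) [260.8 247.9]
(-66, 0, 44) [260.8 256.2]
(-66, 0, 0) [260.1 238.6]
(0, 0, 22) [260.9 192.2]
```

View pics/w3z.png

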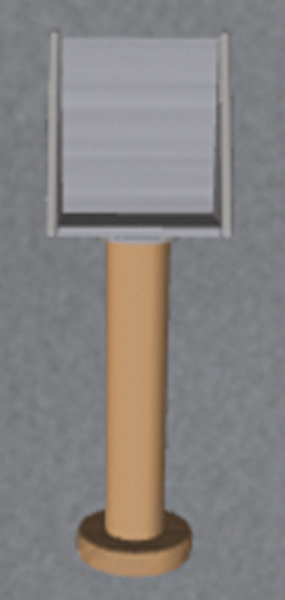

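```bash
python3 -m creep '[-1.3,0,-4,0,1, -2.6,-0.1,-8,0,1, -2.6,-0.1,-12,0,1, -2.6,-0.1,-15,0,1, -2.6,-0.1,-17,0,1, -2.6,-0.1,-18,0,1, -2.6,-0.1,-18,0,1,-2.6,-0.1,-18,0,1]'
python3 - <<'E'
from h import *
st=robot.state(); im=optics.read_camera("wrist"); cv2.imwrite("pics/w4.png",im[:,:,::-1])
c=cam("wrist",st)
print(st["tool_pos"],R.from_quat(st["orientation"]).as_matrix()[:,0])
for (m,y) in (((492.5,175.5),-15.5),):
  Rz=R.from_euler('z',y,degrees=True).as_matrix()
  for p in ((118,30,40),(118,-30,40),(56,-30,40),(56,30,40),(0,0,33),(40,0,33),(20,11,22),(20,-11,22)): print(p,proj(c,Rz@np.array(p)+[*m,0]).round(1))
E
```

```text
time: 4.4
tool_pos: [492.0, 177.2, 43.2]
orientation: [0.991, -0.131, 0.001, -0.0]
ft_force: [0.4, 1.2, 0.5]
gripper_width: 85.2
[491.96328959 177.18588627  43.19304742] [ 0.96567026 -0.25976574  0.00164769]
(118, 30, 40) [180.1 -19.6]
(118, -30, 40) [337.  -18.3]
(56, -30, 40) [324.9 143.5]
(56, 30, 40) [188.8 142.4]
(0, 0, 33) [255.6 249.6]
(40, 0, 33) [256.4 174.1]
(20, 11, 22) [234.9 205.5]
(20, -11, 22) [276.8 205.8]
```

View pics/w4.png

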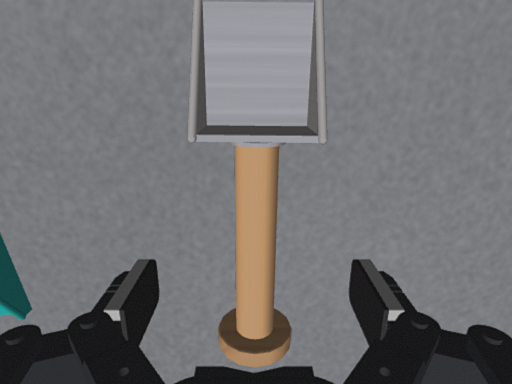

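Prediction and picture agree to a pixel or two. I'll lower and grasp.

```bash
python3 -m creep '[0,-0.15,-1.5,0,1, 0,-0.15,-3,0,1, 0,-0.15,-3.9,0,1, 0,-0.15,-3.9,0,1, 0,-0.15,-3.9,0,1]' 70
python3 -m creep '[0,0,0,0,-1, 0,0,0,0,-1, 0,0,0,0,-1, 0,0,0,0,-1, 0,0,0,0,-1, 0,0,0,0,-1, 0,0,0,0,-1, 0,0,0,0,-1, 0,0,0,0,-1, 0,0,0,0,-1]' 70
```

```text
time: 4.95
tool_pos: [491.3, 176.0, 3.8]
orientation: [0.991, -0.131, 0.0, -0.0]
ft_force: [-0.4, -0.4, 0.1]
gripper_width: 85.8
time: 5.95
tool_pos: [491.0, 175.7, 3.6]
orientation: [0.991, -0.13, 0.0, 0.0]
ft_force: [-0.8, -1.4, 4.8]
gripper_width: 20.2
```

```bash
python3 -m creep '[0,0,1,0,-1, 0,0,3,0,-1, 0,0,6,0,-1, 0,0,10,0,-1, 0,0,14,0,-1, 0,0,17,0,-1, 0,0,18,0,-1, 0,0,18,0,-1]'
python3 - <<'E'
from h import *
st=robot.state(); im=optics.read_camera("wrist"); cv2.imwrite("pics/w5.png",im[:,:,::-1])
print(st["tool_pos"],R.from_quat(st["orientation"]).as_matrix()[:,0],st["ft_torque"])
im=optics.read_camera("scene"); cv2.imwrite("pics/s5.png",cv2.resize(im[80:300,160:420,::-1],None,fx=2.5,fy=2.5))
E
```

```text
time: 6.75
tool_pos: [491.4, 175.9, 184.3]
orientation: [0.991, -0.131, 0.001, -0.001]
ft_force: [0.3, 1.2, -2.9]
gripper_width: 20.1
[491.36927018 175.9438134  184.31007533] [ 0.96582093 -0.25920141  0.00213701] [ 0.0198375   0.016005   -0.00271671]
```

View pics/w5.png

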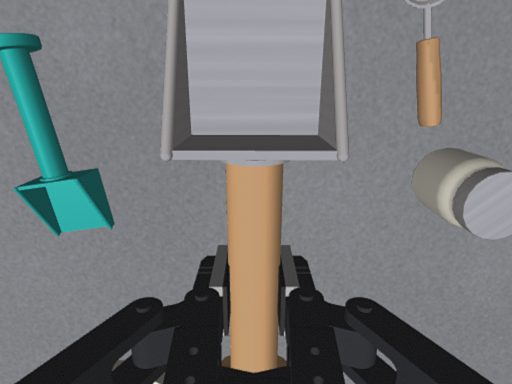

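View pics/s5.png

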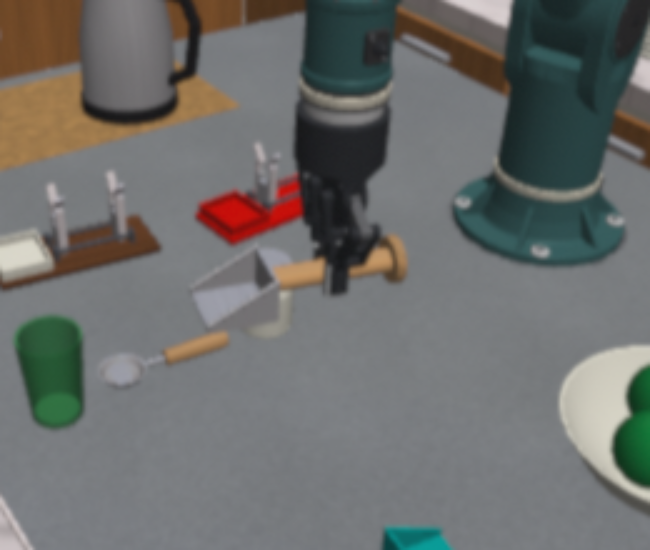

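```bash
python3 - <<'E'
from h import *
from scipy.optimize import least_squares
st=robot.state(); c=cam("wrist",st)
# picked: rim outer corners(56,±30,40), handle edges near head
obs=[((56,30,40),(163,159)),((56,-30,40),(347,159)),((45,11,22),(228,175)),((45,-11,22),(283,175)),((10,11,22),(232,262)),((10,-11,22),(279,262))]
def f(p):
    Rm=R.from_euler('zyx',[np.radians(-15)+p[3],p[4],0]).as_matrix()
    r=[]
    for q,o in obs:
        d=proj(c,Rm@(np.array(q)-[0,0,22])+st["tool_pos"]+[p[0],p[1],p[2]])-o
        if q[0]!=56: d=d*[1,0]
        r+=list(d)
    return np.array(r+[(p[2]-20)*1.0])
s=least_squares(f,[0,0,20,0,0]);print(s.x,np.degrees(s.x[3:]),s.fun.round(1))
E
```

```text
[ 1.48354754e+00 -1.69830551e+00  1.93911794e+01  2.80247087e-03
  2.65959724e-02] [0.16056975 1.52383697] [ 0.7  0.2 -0.2 -0.1 -1.   0.   0.5  0.  -2.8 -0.   2.6 -0.  -0.6]
```

```bash
python3 -m creep '[0.4,-3,0,0,-1, 0.8,-7.5,0,1,-1, 1.2,-12,0,2,-1, 1.7,-16.5,0,3,-1, 2.1,-21,0,4,-1, 2.6,-25.5,0,5,-1, 3,-30,0,6,-1, 3.5,-34,0,7,-1, 4,-38,0,8,-1, 4.6,-41,0,8,-1, 4.6,-42.2,0,8,-1, 4.6,-42.2,0,8,-1]'
python3 -m creep '[0,0,-2,0,-1,0,0,-4,0,-1,0,0,-4,0,-1,0,0,-4,0,-1]'
python3 - <<'E'
from h import *
st=robot.state(); im=optics.read_camera("wrist"); cv2.imwrite("pics/w6.png",im[:,:,::-1])
T=R.from_quat(st["orientation"]).as_matrix();print(st["tool_pos"],T[:,0],np.degrees(np.arctan2(T[1,0],T[0,0])))
import pickle; pickle.dump(st,open("st6.pkl","wb"))
im=optics.read_camera("scene"); cv2.imwrite("pics/s6.png",cv2.resize(im[80:280,100:360,::-1],None,fx=3,fy=3,interpolation=cv2.INTER_CUBIC))
im=optics.read_camera("top"); cv2.imwrite("pics/t6.png",cv2.resize(im[110:250,300:430,::-1],None,fx=4,fy=4,interpolation=cv2.INTER_CUBIC))
E
```

```text
time: 8.05
tool_pos: [535.2, -248.0, 180.9]
orientation: [0.998, -0.063, -0.002, -0.0]
ft_force: [-0.0, 0.0, -1.7]
gripper_width: 19.8
time: 8.45
tool_pos: [536.4, -243.8, 142.5]
orientation: [0.998, -0.06, -0.001, -0.001]
ft_force: [0.6, -0.3, -1.4]
gripper_width: 20.0
[ 536.37865794 -243.81035568  142.5166721 ] [ 0.99286415 -0.1192259  -0.002443  ] -6.847449757930512
```

View pics/w6.png

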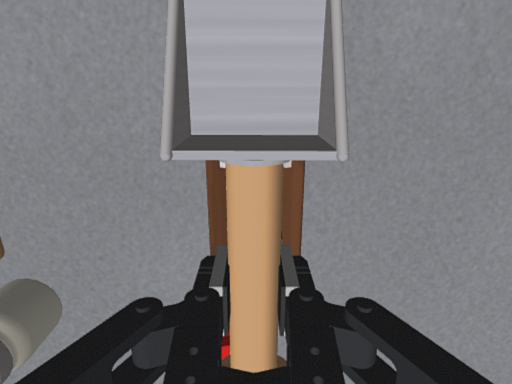

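View pics/s6.png

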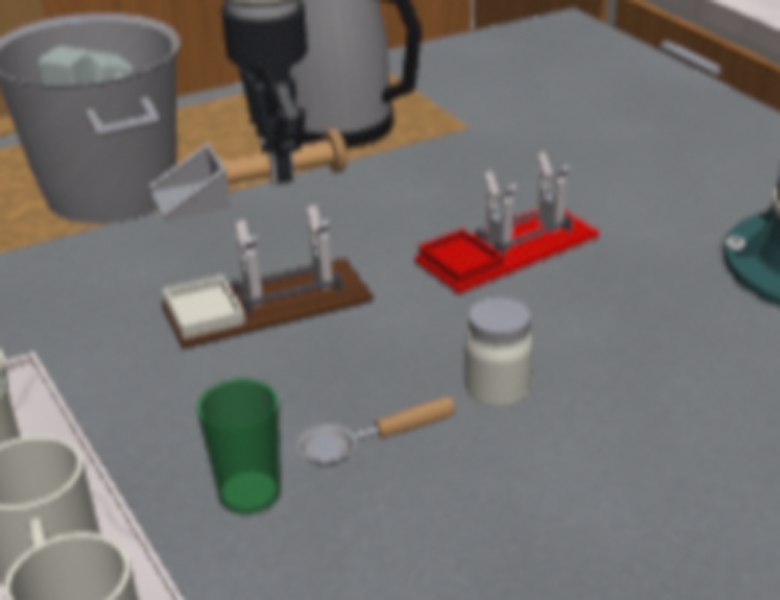

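View pics/t6.png

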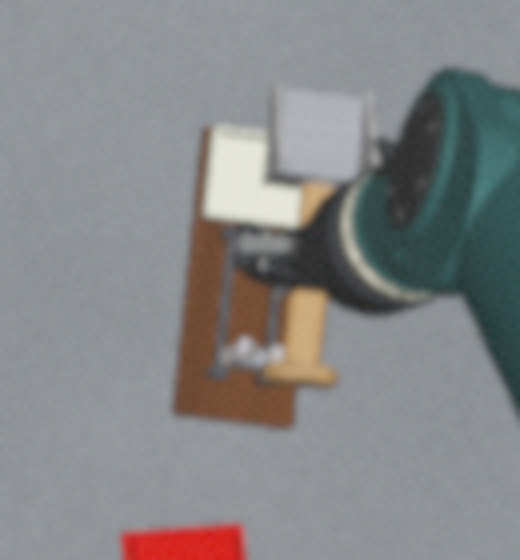

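Just under the head, the far clip's prong tips sit symmetrically either side of the handle (about (222,163) and (288,163)). The base edges at 209/302 suggest moving about 1 mm towards -y. Next I'll lower into the mouth.

```bash
python3 -m creep '[0,-0.1,-1.5,0,-1,0,-0.1,-3,0,-1,0,-0.1,-4,0,-1,0,-0.1,-4.7,0,-1,0,-0.1,-4.7,0,-1,0,-0.1,-4.7,0,-1]' 100
python3 - <<'E'
from h import *
st=robot.state(); im=optics.read_camera("wrist"); cv2.imwrite("pics/w7.png",im[:,:,::-1]);print(st["tool_pos"])
im=optics.read_camera("scene"); cv2.imwrite("pics/s7.png",cv2.resize(im[100:220,130:270,::-1],None,fx=5,fy=5,interpolation=cv2.INTER_CUBIC))
E
```

```text
time: 9.2
tool_pos: [536.9, -247.1, 95.9]
orientation: [0.998, -0.061, -0.0, -0.0]
ft_force: [0.4, 0.7, -2.7]
gripper_width: 19.0
[ 536.93427465 -247.14513683   95.90663034]
```

View pics/w7.png

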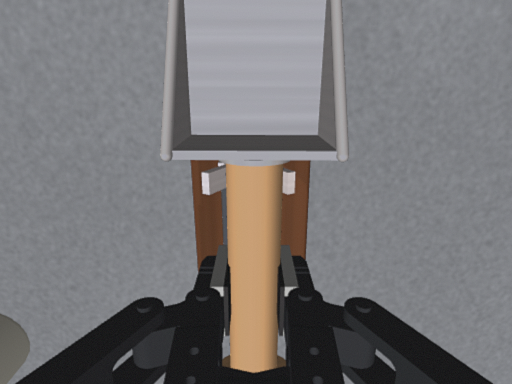

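View pics/s7.png

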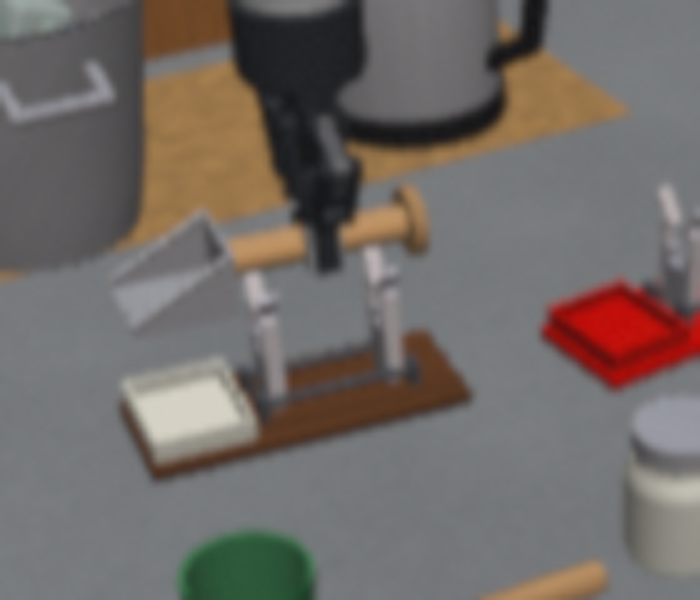

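The tips sit at u = 202..295 (centre 248.5) while the handle is at 254.5, so the scoop is about 2.5 mm too far to -y. I'll correct that and re-check along the axis.

```bash
python3 -m creep '[0,0.25,0,0,-1,0,0.25,0,0,-1,0,0.25,0,0,-1,0,0.25,0,0,-1]'
python3 - <<'E'
from h import *
st=robot.state(); im=optics.read_camera("wrist"); cv2.imwrite("pics/w8.png",cv2.resize(im[140:280,160:350,::-1],None,fx=4,fy=4,interpolation=cv2.INTER_CUBIC));print(st["tool_pos"],st["ft_force"])
c=cam("wrist",st)
T=R.from_quat(st["orientation"]).as_matrix();print(T.round(4))
a=back(c,208,182,96);b=back(c,289,182,96);print(a,b, T.T@((a+b)/2-st["tool_pos"]))
E
```

```text
time: 9.7
tool_pos: [537.0, -244.8, 96.4]
orientation: [0.998, -0.061, 0.0, 0.0]
ft_force: [0.1, -0.1, -2.3]
gripper_width: 19.2
[ 536.96674532 -244.75575048   96.39540903] [ 0.08694534 -0.07272629 -2.27882683]
[[ 9.925e-01 -1.219e-01  3.000e-04]
 [-1.219e-01 -9.925e-01 -2.000e-04]
 [ 3.000e-04  2.000e-04 -1.000e+00]]
[ 578.88896451 -229.82907275   96.        ] [ 574.4574831  -265.91002644   96.        ] [39.78973641 -1.7515122   0.40694989]
```

View pics/w8.png

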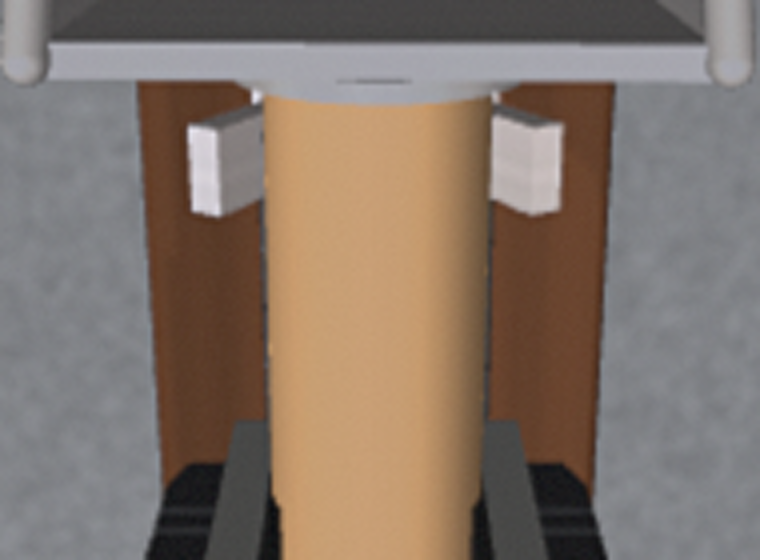

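Centred now: the tips span 188..562 (zoomed) and the handle 265..490. Pushing down.

```bash
python3 -m creep '[0,0,-1,0,-1,0,0,-2,0,-1,0,0,-2.5,0,-1,0,0,-3,0,-1,0,0,-3.3,0,-1]' 100
python3 -m creep '[0,0,-0.3,0,-1,0,0,-0.6,0,-1,0,0,-0.6,0,-1]'
python3 -m creep '[0,0,-0.3,0,-1,0,0,-0.6,0,-1,0,0,-0.6,0,-1]'
```

```text
time: 10.25
tool_pos: [537.4, -244.9, 63.6]
orientation: [0.998, -0.06, 0.0, 0.0]
ft_force: [-1.2, 0.2, 7.2]
gripper_width: 19.1
time: 10.55
tool_pos: [537.8, -244.7, 56.9]
orientation: [0.998, -0.061, 0.001, 0.0]
ft_force: [0.9, -0.2, -1.2]
gripper_width: 19.7
time: 10.85
tool_pos: [536.6, -244.5, 50.3]
orientation: [0.998, -0.061, -0.0, -0.0]
ft_force: [1.5, -0.2, -4.9]
gripper_width: 19.6
```

```bash
python3 -m creep '[0,0,-0.2,0,-1,0,0,-0.4,0,-1,0,0,-0.5,0,-1,0,0,-0.5,0,-1]'
python3 -m creep '[0,0,-0.2,0,-1,0,0,-0.3,0,-1,0,0,-0.3,0,-1]'
python3 - <<'E'
from h import *
st=robot.state();print(st["ft_force"],st["ft_torque"],st["tool_pos"])
im=optics.read_camera("wrist"); cv2.imwrite("pics/w9.png",im[:,:,::-1])
im=optics.read_camera("scene"); cv2.imwrite("pics/s9.png",cv2.resize(im[100:220,130:270,::-1],None,fx=5,fy=5,interpolation=cv2.INTER_CUBIC))
E
```

```text
time: 11.25
tool_pos: [536.2, -244.7, 45.9]
orientation: [0.998, -0.061, -0.001, -0.0]
ft_force: [-0.7, 0.6, -3.7]
gripper_width: 19.1
time: 11.55
tool_pos: [536.8, -244.9, 45.2]
orientation: [0.998, -0.061, -0.0, 0.0]
ft_force: [-4.1, 0.3, 12.9]
gripper_width: 19.2
[-4.09582433  0.33683196 12.92426325] [0.20322881 0.95602416 0.2704581 ] [ 536.7925408  -244.86203261   45.21683648]
```

View pics/w9.png

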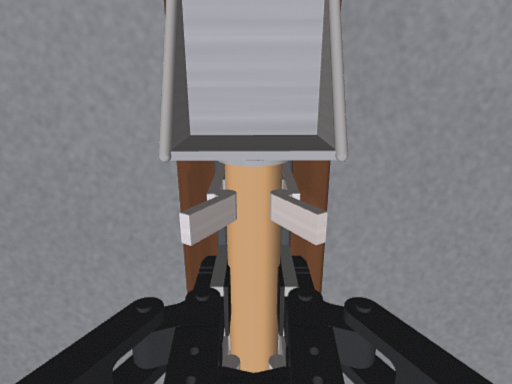

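View pics/s9.png

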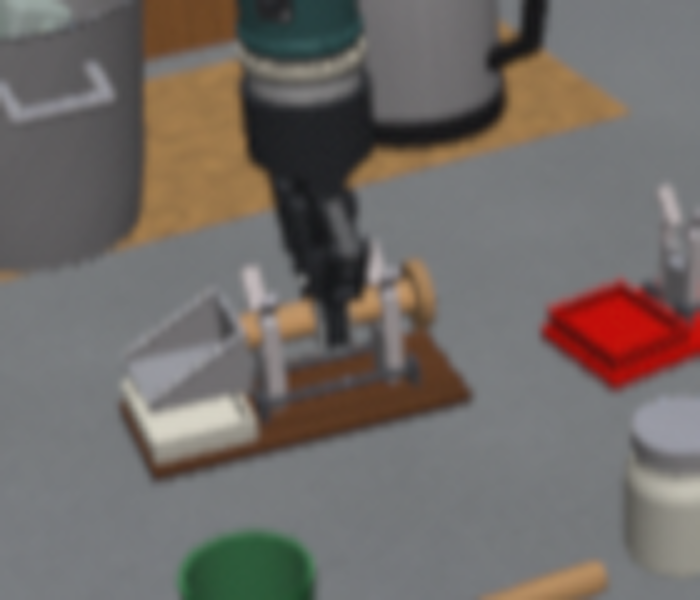

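It bottoms on the saddles (+13 N at TCP z = 45, as expected), with the far clip's prongs shut over the handle. I'll push slightly more to make sure both ends are home, ease off, then open.

```bash
python3 -m creep '[0,0,-0.2,0,-1,0,0,-0.2,0,-1]'
python3 -m creep '[0,0,0.4,0,-1,0,0,0.4,0,-1]'
python3 -m creep '[0,0,0,0,0,0,0,0,0,0,0,0,0,0,0.5,0,0,0,0,1,0,0,0,0,1,0,0,0,0,1,0,0,0,0,1,0,0,0,0,1,0,0,0,0,1,0,0,0,0,1]'
python3 - <<'E'
from h import *
st=robot.state();print(st["ft_force"],st["tool_pos"])
im=optics.read_camera("wrist"); cv2.imwrite("pics/w10.png",im[:,:,::-1])
E
```

```text
time: 11.85
tool_pos: [537.0, -244.9, 45.0]
orientation: [0.998, -0.061, 0.0, 0.001]
ft_force: [-6.1, 1.6, 26.6]
gripper_width: 19.5
time: 12.05
tool_pos: [537.0, -244.8, 45.8]
orientation: [0.998, -0.061, 0.0, 0.0]
ft_force: [-0.1, -0.5, 2.7]
gripper_width: 18.9
time: 13.05
tool_pos: [536.9, -244.7, 45.2]
orientation: [0.998, -0.061, 0.0, 0.0]
ft_force: [-0.7, -0.3, 0.1]
gripper_width: 85.4
[-0.68429777 -0.31621411  0.05600916] [ 536.90151405 -244.68788516   45.20747658]
```

View pics/w10.png

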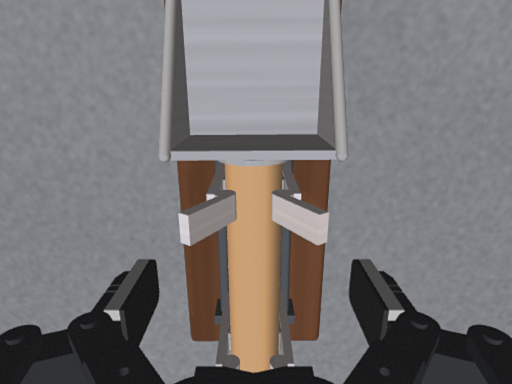

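Released and sitting still. I'll retreat straight up and check.

```bash
python3 -m creep '[0,0,1,0,1,0,0,3,0,1,0,0,6,0,1,0,0,10,0,1,0,0,14,0,1,0,0,18,0,1,0,0,20,0,1,0,0,20,0,1,0,0,20,0,1]'
python3 - <<'E'
from h import *
import pickle
st=robot.state();print(st["tool_pos"],st["ft_force"]);pickle.dump(st,open("st11.pkl","wb"))
im=optics.read_camera("wrist"); cv2.imwrite("pics/w11.png",im[:,:,::-1])
im=optics.read_camera("scene"); cv2.imwrite("pics/s11.png",cv2.resize(im[100:260,130:320,::-1],None,fx=4,fy=4,interpolation=cv2.INTER_CUBIC))
E
```

```text
time: 14.0
tool_pos: [536.5, -244.6, 245.6]
orientation: [0.998, -0.061, 0.0, 0.0]
ft_force: [-0.9, -0.6, -0.4]
gripper_width: 85.0
[ 536.51987775 -244.63034004  245.58073761] [-0.88582007 -0.64794238 -0.43278606]
```

View pics/w11.png

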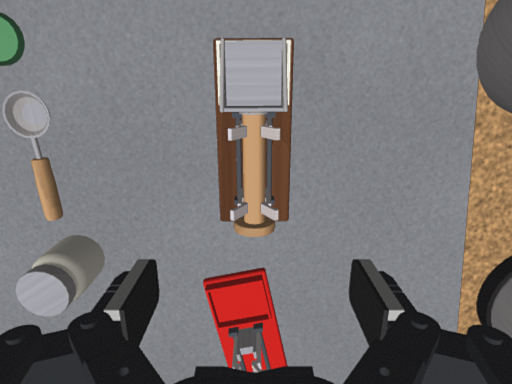

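View pics/s11.png

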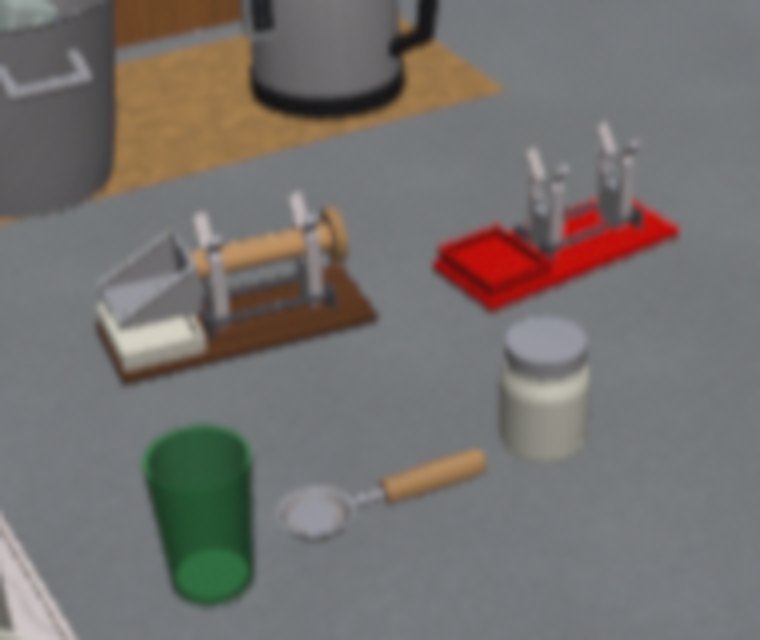

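```bash
python3 - <<'E'
from h import *
import pickle
st=pickle.load(open("st11.pkl","rb"));c=cam("wrist",st)
Rz=R.from_euler('z',-6.85,degrees=True).as_matrix()
for p in ((56,30,82),(56,-30,82),(-66,0,86),(-66,0,42),(0,11,64),(0,-11,64),(38,20,96),(38,-20,96),(-38,20,96),(-38,-20,96)): print(p,proj(c,Rz@np.array(p)+[538.3,-245.5,0]).round(1))
cv2.imwrite("pics/w11z.png",cv2.resize(cv2.imread("pics/w11.png")[95:245,195:310],None,fx=4,fy=4,interpolation=cv2.INTER_CUBIC))
E
```

```text
(56, 30, 82) [220.1 112.1]
(56, -30, 82) [287.1 111.9]
(-66, 0, 86) [254.  237.7]
(-66, 0, 42) [253.9 220.7]
(0, 11, 64) [242.8 168.2]
(0, -11, 64) [264.8 168.1]
(38, 20, 96) [230.8 134.5]
(38, -20, 96) [276.6 134.4]
(-38, 20, 96) [232.7 215.5]
(-38, -20, 96) [275.1 215.4]
```

View pics/w11z.png

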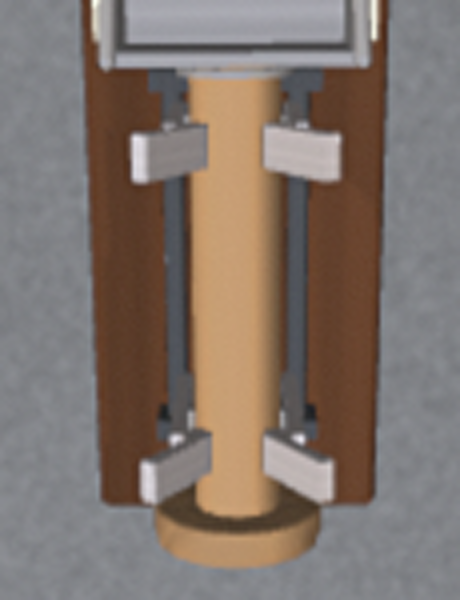

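Predicted and seen pixels agree within about 1–2 px: rim row 112, disc edge 237 against 237.7 predicted, tips about 230/280. Both prong pairs overlap the handle.

```bash
python3 -c "
from bench import finish_job; print(finish_job())"
```

```text
the job is handed in; nothing more can be done
None
```

The scoop is back in its holder and released, and I handed the job in at about 14 s of the 48 s allowed. `finish_job()` gave no verdict, so this rests on my own checks.

**What I did:** I located the scoop and holder with the top and wrist cameras and gripped the scoop at mid-handle. Above the clips I found it about 2.5 mm off to one side and corrected that. I then pushed down through the lips and seated it firmly, with about 27 N at the wrist and the tool at z ≈ 45 mm as expected. After that I eased off, opened the gripper and backed straight up.

**Last checks:**
- **Seating:** The final wrist picture shows both prong pairs shut over the handle. The scoop's rim and end disc lie within about 1–2 px (about 2 mm) of where a seated scoop should appear. It sits open side up, with its head over the drip dish.
- **Height:** I checked this by the contact force and tool height, not by a separate camera measurement.
- **Bystanders:** The tumbler, sugar jar and teaspoon look undisturbed in the pictures, though I did not measure their positions again at the end.

**Disagreement:** The first wrist-camera estimate of the holder's sideways position was about 2 mm off from the alignment seen close up. I went with the close-up view.

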